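# Press a return spring to the mark on the plate tester

## Task

Stand the spring unit on the spring tester with its sleeve fully down over the plate's pin, then push straight down on its cap, squeezing the coil, until the plate's pointer blade is level with the mark on the post; hold it level for a good second and do not press past the mark. Then let it up and leave the unit standing upright on the plate, with the brass drag pointer left showing the mark.

Things in the scene. Friction and masses are not known exactly. Their poses are not given: they have to be found in the camera images.
- spring: Loose spring unit, 0.11 to 0.18 kg, upright on the table: a steel sleeve, outer diameter 34 mm, 28 mm tall, open below with a 25 mm bore; a coil rises from its top to a flat dark cap, 30 mm diameter. Free height differs from unit to unit: cap top 50 to 60 mm above the underside, not measured. Grip the sleeve about 24 mm up. Origin: centre of the sleeve's underside; z up its axis.
- squeeze (a joint): How far the spring unit's coil is squeezed by pushing its cap down, in m: 0 relaxed, at most 0.015. It takes about 1.2 N per mm. Pulling the cap does nothing.
- tester: Spring tester, fixed to the table: grey base 120 mm (its x) by 185 mm (its y), 24 mm high, carrying a round floating plate and, 85 mm from the plate's centre towards +y, a post 12 mm square, top 68 mm above the table. Origin: on the table, under the plate's centre.
- plate_seat (a point): Centre of the top face of the tester's round steel plate (80 mm diameter), 52 mm above the table unloaded. A centring pin, 21 mm diameter, 21 mm tall with tapered tip, stands on it; the sleeve goes over the pin and rests on the plate. The plate floats on a scale spring: it sinks straight down 1 mm per 1.2 N of load (the unit's weight included), at most 18 mm.
- pointer (a point): Centre of the tip of the thin blade (24 mm wide, 2.5 mm thick) that sticks out of the plate towards the post and sinks with the plate; 48 mm above the table when unloaded.
- mark_edge (a point): Centre of the tip of the mark, a bright metal tongue (24 mm wide, 28 mm long, 2.5 mm thick, flat) clamped on the post facing the blade's tip across a 4 mm gap; it stands 8 to 12 mm lower than the unloaded blade. The blade is at the mark when both points have the same height. Not to be moved.
- drag_edge (a point): Drag pointer: a small brass tab (30 x 12 x 3 mm) under the blade, which the sinking blade pushes down and which stays at the lowest place reached. This point is level with the blade's centre while the blade touches the tab.
- wood_block: Bystander: drilled wooden block 90 x 55 x 35 mm; origin at the centre of its underside. Leave it alone.
- vise: Bystander: small drill vise 110 x 60 x 44 mm; origin at the centre of its underside. Leave it alone.
- screwdriver: Bystander: screwdriver with black handle, 190 mm long, lying on the table. Leave it alone.

How it is judged:
By the outcome, as a careful person would: the job done as asked, in the order asked, and still so for the second after the job is handed in, with the robot touching nothing.
It also fails if it takes over 64 s, if anything falls off the work surface, if the arm or the gripper's body presses on something with over 40 N, if the wrist force passes 120 N, or if a joint passes its speed limit or range.

## Robot

A 7-joint arm with a two-finger parallel gripper is mounted at the origin on the work surface. World frame = base frame: x ahead of the robot, y to its left, z up, the work surface at z = 0. Lengths are in m, angles in rad, forces in N, time in s.
With the tool pointing down it reaches from about 0.4 to 0.85 m from the base axis. Payload 10.4 kg.
Tool frame: the origin (TCP) lies at the very end of the fingers, on their centre line; the grasp point (between the pads) lies 19 mm behind it (manip.grip_point_offset is the z of the grasp point in the tool frame, in m); z points along the fingers, y is the direction in which the jaws open and shut (so a half turn about z gives the same grasp; the last joint's range is limited). The gripper opens to 85 mm and grips with 20 to 120 N. Pads are 22 mm wide; open, the fingers measure 114 mm over their backs; the gripper's body (76 mm by 85 mm) begins 54 mm behind the grasp point. The pads swing forward as they close: fully open they stand 13 mm farther back than shut.
Start: joints at [1.16, 0.332, -0.065, 1.46, 0.022, 1.35, -0.088], TCP at [0.236, -0.579, 0.231] pointing down, gripper open.
Joint ranges: [-2.6, 2.6], [-0.5, 2.12], [-1.47, 1.34], [0.16, 2.42], [-1.27, 4.41], [0.06, 2.06], [-2.6, 2.6]. Speed limits (rad/s): [2.22, 2.22, 2.79, 2.79, 3.14, 3.14, 3.14].

## Interface

Orientations are given as a unit quaternion [x, y, z, w].
In Python, from workcell import manip, camera, get_calibration, hand_in gives the robot as it stands.
- The arm moves only by the shell command python3 -m pendant 'ROWS' [FORCE]. ROWS is JSON, a list of rows, each a list of 5 numbers: the shift along the tool's x, y, z in units of 40 mm (1.0 is 40 mm), then the turn about the tool's z in units of 6 degrees (1.0 is 6 degrees), then the closure, from 0 (fully open) to 1 (shut). A call has 1 to 5 rows; each row is the pose to reach, as a shift and turn from the pose commanded when the call began, along the tool's axes at that moment; what a row does not reach only later rows make up. A row lasts 1/8 s, in which the tool goes at most 62.5 mm and 10.7 degrees, less where a joint would pass 70% of its speed; a pose out of reach is approached as far as the arm can. A call with a gripper value outside its range is refused whole. The fingers move at their own pace and stop on an object; FORCE is the grip in N (left out, the last holds). Time passes only in rows, so rows that repeat a pose let the fingers close. It gives the time, the measured TCP pose, the force and the opening at its end, in the units of the state.
- manip.get_obs(): the state, without advancing time (a new reading comes with each control period).
- camera(name): name is "scene" or "top" or "wrist"; returns (picture, depth): 400x640x3 uint8, red, green, blue; 400x640 float32, m along the optical axis (not along the pixel's ray), 0 where there is no reading.
- get_calibration(name): a dict with "vfov" (degrees; the focal length in pixels is half the picture's height over the tangent of half this angle, whatever the lens; pixels are square), "cx", "cy" (the principal point, pixels), "position" and "rotation" of the camera in the world. Camera axes: x right, y down, z forward; pixel columns grow to the right and rows downward; lengths in m; the calibration is good to about 2 mm. A picture is of the moment at which its call begins: read the wrist's pose just before it. get_calibration takes no time and is no camera call; for the wrist camera it gives the pose at the moment of the call.
- hand_in(): hands the job in, once; it reports no verdict.
The state is a dict: "clock": time; "joint_pos": joint angles; "joint_velocities": joint speeds; "tau": joint torques, N m; "position": TCP position; "ee_rot": TCP orientation; "ft_force": force on the tool from outside, world axes, zero at the start; "torque": the same for the moment, N m; "grip_width": opening from 0.0 (shut) to 1.0 (fully open).
Only numpy, scipy, OpenCV 4.12 (cv2) and the standard library are available. Lean on these libraries where they do the work, as an engineer would, in place of code of your own. Each camera call takes 0.05 s, during which the arm holds its last target.

## Working session

There is one attempt and no reset: what is moved stays moved. The work goes in short steps, Python scripts to look and compute and a shell command to move; the robot and the scene stay as the last step left them, time stands still between calls to the robot, and variables do not carry over. Pictures are saved under pics/ and viewed, and the job is handed in when it is done.

```bash
mkdir -p pics; ls; cat > h.py <<'E'
import numpy as np, cv2
from workcell import manip, camera, get_calibration
def snap(n,f):
    c=get_calibration(n); p,d=camera(n)
    cv2.imwrite('pics/'+f+'.png',p[:,:,::-1]); np.savez('pics/'+f+'.npz',p=p,d=d,vf=c['vfov'],cx=c['cx'],cy=c['cy'],t=np.array(c['position']),R=np.array(c['rotation']))
def load(f): return np.load('pics/'+f+'.npz')
def pts(f):
    z=load(f); d=z['d']; F=200/np.tan(np.radians(z['vf'])/2)
    v,u=np.mgrid[:400,:640]
    P=np.stack([(u-z['cx'])/F*d,(v-z['cy'])/F*d,d],-1)
    return P@z['R'].T+z['t']
def ray(f,u,v,h):
    z=load(f); F=200/np.tan(np.radians(z['vf'])/2)
    r=z['R']@np.array([(u-z['cx'])/F,(v-z['cy'])/F,1]); t=z['t']
    return t+r*(h-t[2])/r[2]
E
python3 - <<'E'
from h import *
print(manip.get_obs(), manip.grip_point_offset)
for n in('scene','top','wrist'):
    snap(n,n+'0'); print(get_calibration(n))
E
```

```text
pics
{'clock': 0.0, 'joint_pos': array([ 1.16041428,  0.33288589, -0.06470776,  1.46090227,  0.02159887,
        1.34988899, -0.08850023]), 'joint_velocities': array([-0.0013603 , -0.00147749,  0.00023661,  0.00101109, -0.00095006,
       -0.00123214, -0.00076017]), 'tau': array([-4.12330537e-04, -6.25454092e+01,  4.89662960e-02, -3.91597795e+01,
        1.62151270e-02,  9.91892768e-03, -2.29290242e-05]), 'position': array([ 0.2362016 , -0.57826456,  0.23052584]), 'ee_rot': array([ 9.81259108e-01,  1.92691670e-01, -1.62517914e-04, -6.75229725e-04]), 'ft_force': array([-0.63443219, -0.99466831, -0.33615839]), 'torque': array([0.04342707, 0.05736392, 0.06633199]), 'grip_width': 0.9997893687926358} -0.0187
{'vfov': 46.4126788127567, 'cx': 320.90950133959797, 'cy': 197.90794703106786, 'position': array([1.22959613, 0.58098055, 0.89921186]), 'rotation': array([ 0.35314708,  0.85449003, -0.34902076, -0.15270378])}
{'vfov': 49.42288464050178, 'cx': 324.3379163082048, 'cy': 200.5778750239886, 'position': array([ 0.47678416, -0.00314475,  0.983045  ]), 'rotation': array([ 0.7112719 , -0.69909772,  0.0425928 , -0.05950227])}
{'vfov': 58.110044557002354, 'cx': 314.11514645228544, 'cy': 202.97952485494977, 'position': array([ 0.30178776, -0.55187885,  0.37330681]), 'rotation': array([ 0.8219046 , -0.55218409, -0.07876744,  0.11559091])}
```

```bash
sed -i "s/R=np.array(c\['rotation'\])/R=Rotation.from_quat(c['rotation']).as_matrix()/; 1a from scipy.spatial.transform import Rotation" h.py
python3 - <<'E'
from h import *
for n in('scene','top','wrist'): snap(n,n+'0')
print(pts('top0')[200,320])
E
```

```text
[0.61326633 0.0299029  0.0517025 ]
```

View pics/top0.png

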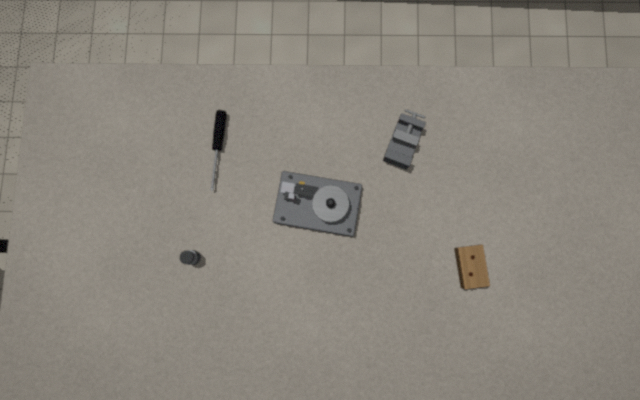

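View pics/scene0.png

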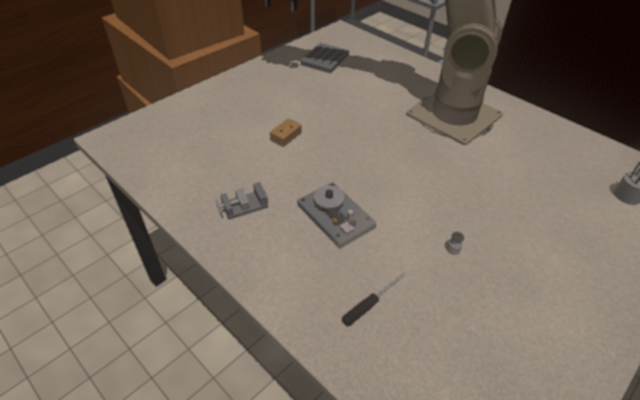

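View pics/wrist0.png

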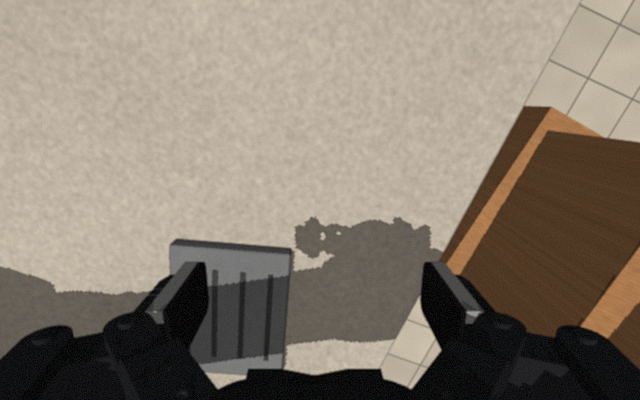

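```bash
python3 - <<'E'
from h import *
P=pts('top0')
# cap and plate from depth
def region(m): return P[m]
v,u=np.mgrid[:400,:640]
m=(abs(u-190)<22)&(abs(v-258)<18)&(P[...,2]>0.04)&(P[...,2]<.08)
q=P[m];print('cap',len(q),q.mean(0),q.min(0),q.max(0), np.median(q[:,2]))
m=(np.hypot(u-331,v-204)<22)&(abs(P[...,2]-.052)<.005)
q=P[m];print('plate',len(q),q.mean(0),(q.min(0)+q.max(0))/2)
m=(np.hypot(u-331,v-204)<22)&(P[...,2]>.064)
q=P[m];print('pin',len(q),q.mean(0),q.max(0))
p=load('top0')['p']
c=p[165:245,262:375]; cv2.imwrite('pics/crop.png',cv2.resize(c[:,:,::-1],None,fx=7,fy=7,interpolation=cv2.INTER_CUBIC))
c=p[235:280,160:225]; cv2.imwrite('pics/crop2.png',cv2.resize(c[:,:,::-1],None,fx=8,fy=8,interpolation=cv2.INTER_CUBIC))
m=(v>165)&(v<245)&(u>262)&(u<375)&(abs(P[...,2]-.024)<.006)
q=P[m]; r=cv2.minAreaRect(q[:,:2].astype(np.float32)*1000);print(r)
E
```

```text
cap 157 [0.48609499 0.31431923 0.0505843 ] [0.4726471  0.3002944  0.04360101] [0.50047628 0.32918222 0.05536389] 0.05073100661590668
plate 990 [0.60717238 0.00846302 0.05125675] [0.60724705 0.00948002 0.05175661]
pin 73 [0.59404766 0.00667709 0.15683467] [0.61587073 0.01653863 0.983045  ]
((611.763671875, 37.2837028503418), (184.7003631591797, 120.09566497802734), 81.15548706054688)
```

View pics/crop.png

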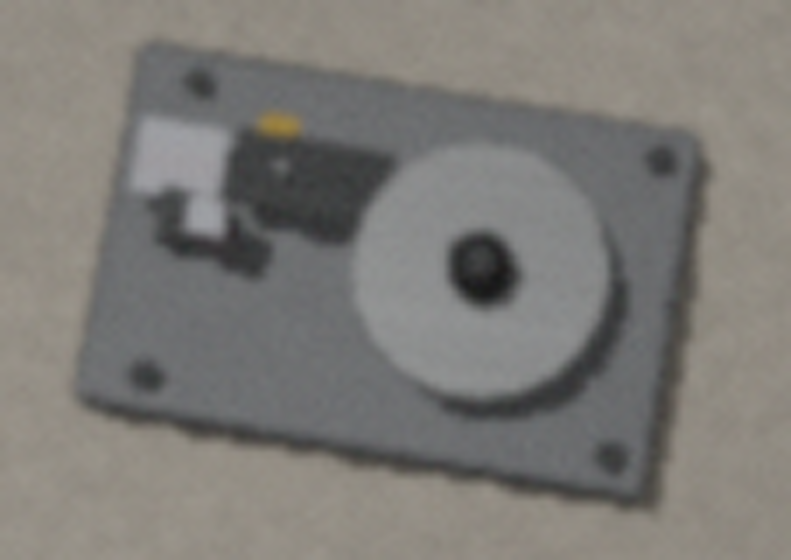

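View pics/crop2.png

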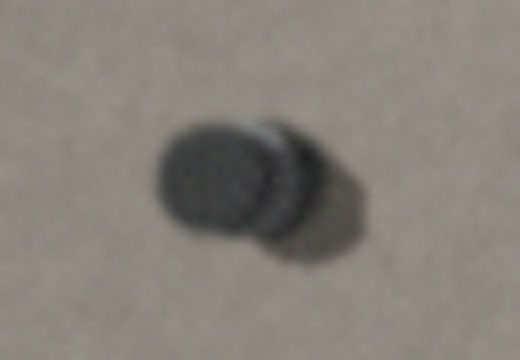

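```bash
cat >> h.py <<'E'
def to(target,yaw=None):
    """units for shift to world target (TCP) and tool-x yaw (deg)"""
    o=manip.get_obs(); R=Rotation.from_quat(o['ee_rot']).as_matrix()
    y=np.degrees(np.arctan2(R[1,0],R[0,0]))
    s=R.T@(np.array(target)-o['position'])/0.04
    t=0 if yaw is None else -((yaw-y+180)%360-180)/6
    print('clk %.2f pos'%o['clock'],o['position'].round(4),'yaw %.2f tilt %.4f'%(y,R[2,2]),'F',o['ft_force'].round(2),'w %.3f'%o['grip_width'],'units',s.round(3),'turn %.3f'%t)
E
python3 - <<'E'
from h import *
to((0.48,-0.35,0.24)); to((.55,-.05,.24),81.2); to((.486,.3143,.2))
o=manip.get_obs();R=Rotation.from_quat(o['ee_rot']).as_matrix();z=load('wrist0')
print(R.T@(z['t']-o['position']),R.T@z['R'])
E
```

```text
clk 0.30 pos [ 0.2363 -0.5785  0.2311] yaw 22.22 tilt -1.0000 F [ 0.74 -0.31 -1.11] w 0.996 units [ 7.8   -2.984 -0.222] turn 0.000
clk 0.30 pos [ 0.2363 -0.5785  0.2311] yaw 22.22 tilt -1.0000 F [ 0.74 -0.31 -1.11] w 0.996 units [12.256 -9.265 -0.22 ] turn -9.830
clk 0.30 pos [ 0.2363 -0.5785  0.2311] yaw 22.22 tilt -1.0000 F [ 0.74 -0.31 -1.11] w 0.996 units [ 14.219 -18.301   0.784] turn 0.000
[ 7.06652340e-02  1.18644375e-04 -1.42493965e-01] [[-4.59412889e-04 -9.60878550e-01 -2.76969675e-01]
 [ 9.99999413e-01 -1.69752042e-04 -1.06979771e-03]
 [ 9.80929503e-04 -2.76970004e-01  9.60878065e-01]]
```

```bash
python3 -m pendant '[[1.5,-0.6,-0.2,0,0],[3,-1.2,-0.2,-1.5,0],[4.5,-1.8,-0.2,-3,0],[6,-2.4,-0.2,-4.5,0],[7.5,-3,-0.2,-6,0]]'
python3 - <<'E'
from h import *
to((.55,-.05,.24),81.2); to((.486,.3143,.2),81.2)
E
```

```text
clock: 0.92
position: [0.4619, -0.3603, 0.2396]
ee_rot: [0.872, 0.489, 0.0, 0.0]
ft_force: [1.2, -0.3, -0.4]
grip_width: 1.0
clk 0.93 pos [ 0.4619 -0.3603  0.2396] yaw 58.50 tilt -1.0000 F [ 1.2  -0.33 -0.35] w 1.000 units [ 7.765 -2.175 -0.015] turn -3.783
clk 0.93 pos [ 0.4619 -0.3603  0.2396] yaw 58.50 tilt -1.0000 F [ 1.2  -0.33 -0.35] w 1.000 units [14.695 -8.298  0.98 ] turn -3.783
```

```bash
python3 - <<'E'
from h import *
to((.6,.0,.22),81.2)
E
```

```text
clk 0.93 pos [ 0.4619 -0.3603  0.2396] yaw 58.50 tilt -1.0000 F [ 1.2  -0.33 -0.35] w 1.000 units [ 9.484 -1.762  0.485] turn -3.783
```

```bash
python3 -m pendant '[[1.5,-0.3,0,-1,0],[3,-0.6,0.1,-2,0],[4.5,-0.9,0.2,-3,0],[6,-1.2,0.3,-3.78,0],[7.5,-1.5,0.4,-3.78,0]]'
python3 - <<'E'
from h import *
to((.6,.0,.22),81.2)
E
```

```text
clock: 1.55
position: [0.5682, -0.0735, 0.2234]
ee_rot: [0.761, 0.649, 0.0, 0.0]
ft_force: [0.8, -0.0, -0.8]
grip_width: 1.003
clk 1.55 pos [ 0.5682 -0.0735  0.2234] yaw 80.94 tilt -1.0000 F [ 0.79 -0.05 -0.84] w 1.003 units [1.94  0.496 0.085] turn -0.043
```

```bash
python3 -m pendant '[[1,0.5,0.1,0,0],[1.94,0.5,0.1,0,0],[1.94,0.5,0.1,0,0],[1.94,0.5,0.1,0,0]]'
python3 - <<'E'
from h import *
to((.6,.0,.22),81.2); snap('wrist','w1'); snap('scene','s1')
E
```

```text
clock: 2.05
position: [0.5997, -0.0024, 0.2192]
ee_rot: [0.761, 0.649, -0.0, 0.0]
ft_force: [-0.5, -0.6, -0.5]
grip_width: 0.999
clk 2.05 pos [ 0.5997 -0.0024  0.2192] yaw 80.88 tilt -1.0000 F [-0.51 -0.64 -0.55] w 0.999 units [ 0.06  -0.002 -0.019] turn -0.054
```

View pics/w1.png

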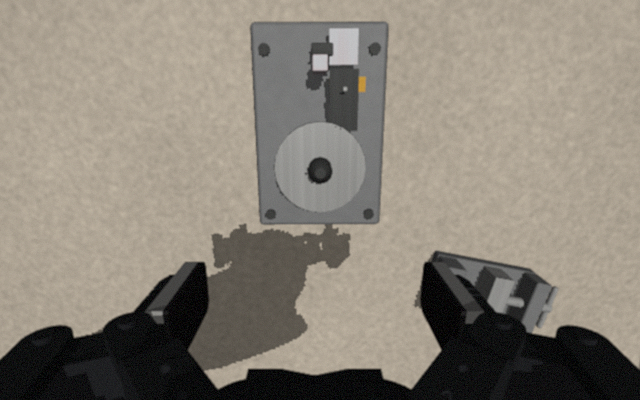

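```bash
python3 - <<'E'
from h import *
P=pts('w1'); p=load('w1')['p'].astype(int); v,u=np.mgrid[:400,:640]
m=(np.hypot(u-319,v-167)<52)&(abs(P[...,2]-.052)<.006)
# plate by circle of plate level pixels
q=P[m];c,r=cv2.minEnclosingCircle(q[:,:2].astype(np.float32));print('plate',c,r,np.median(q[:,2]))
# pin by colour
g=p.mean(2); mm=(np.hypot(u-319,v-170)<25)&(g<90); print('pin px',u[mm].mean(),v[mm].mean(),mm.sum(),u[mm].min(),u[mm].max(),v[mm].min(),v[mm].max(),np.median(P[mm][:,2]),P[mm][:,2].max())
print(ray('w1',u[mm].mean(),v[mm].mean(),.068))
for n,(a,b,cc,d) in dict(tongue=(336,354,32,58),blade=(332,354,95,122),tip=(332,354,70,85),brass=(360,364,80,88),post=(315,324,57,66)).items():
    z=P[cc:d,a:b,2]; print(n,np.median(z),z.std(), P[cc:d,a:b,:2].mean((0,1)))
E
python3 - <<'E'
import cv2
i=cv2.imread('pics/w1.png')[15:215,240:400]
cv2.imwrite('pics/w1c.png',cv2.resize(i,None,fx=3,fy=3,interpolation=cv2.INTER_CUBIC))
E
```

```text
plate (0.6079249978065491, 0.011809048242866993) 0.04208514466881752 0.05182731197517482
pin px 319.1108986615679 170.36328871892925 523 306 331 157 183 0.06845443383024796 0.3617605985997781
[0.60620923 0.01064595 0.068     ]
tongue 0.038090579528432755 0.021126254367780012 [0.64280853 0.10604809]
blade 0.0491503142645468 0.012837641666017377 [0.63348147 0.05634896]
tip 0.04911759405601515 0.0007976292614662243 [0.63689529 0.08075764]
brass 0.04658441597672966 0.0008729764347163741 [0.65198933 0.07330035]
post 0.06798933842415722 0.03244809119783239 [0.61916896 0.09390914]
```

View pics/w1c.png

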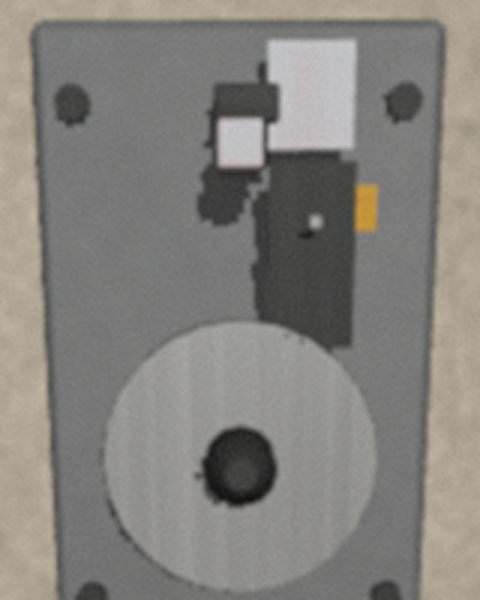

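```bash
python3 - <<'E'
from h import *
to((.486,.3143,.17))
E
```

```text
clk 2.15 pos [ 0.5997 -0.0033  0.2193] yaw 80.79 tilt -1.0000 F [-0.5   0.35 -0.42] w 0.999 units [ 7.382 -4.077  1.226] turn 0.000
```

```bash
python3 -m pendant '[[1.3,-0.75,0.1,0,0],[2.6,-1.5,0.2,0,0],[3.9,-2.2,0.3,0,0],[5.2,-2.9,0.5,0,0],[6.4,-3.55,0.8,0,0]]'; python3 - <<'E'
from h import *
to((.486,.3143,.17))
E
```

```text
clock: 2.78
position: [0.5, 0.2742, 0.1876]
ee_rot: [0.762, 0.648, 0.001, 0.001]
ft_force: [0.5, 0.8, -0.4]
grip_width: 1.001
clk 2.77 pos [0.5    0.2742 0.1876] yaw 80.79 tilt -1.0000 F [ 0.51  0.81 -0.36] w 1.001 units [ 0.934 -0.506  0.44 ] turn 0.000
```

```bash
python3 -m pendant '[[0.93,-0.5,0.44,0,0],[0.93,-0.5,0.44,0,0],[0.93,-0.5,0.44,0,0]]'; python3 - <<'E'
from h import *
to((.486,.3143,.17)); snap('wrist','w2')
E
```

```text
clock: 3.15
position: [0.4871, 0.3121, 0.1698]
ee_rot: [0.762, 0.648, -0.0, 0.0]
ft_force: [-0.3, -0.8, 0.7]
grip_width: 1.003
clk 3.15 pos [0.4871 0.3121 0.1698] yaw 80.80 tilt -1.0000 F [-0.34 -0.85  0.75] w 1.003 units [ 0.051 -0.035 -0.006] turn 0.000
```

View pics/w2.png

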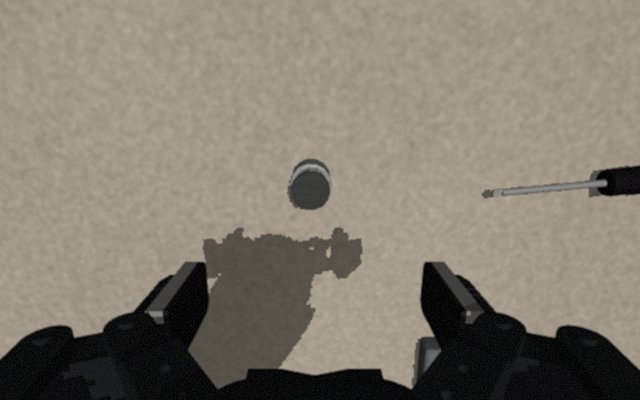

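```bash
python3 - <<'E'
from h import *
P=pts('w2'); v,u=np.mgrid[:400,:640]
m=(np.hypot(u-310,v-187)<28)&(P[...,2]>.046)&(P[...,2]<.07)
q=P[m];h=np.median(q[:,2]);c,r=cv2.minEnclosingCircle(q[:,:2].astype(np.float32));print(c,r,h,q.mean(0),len(q))
m=(np.hypot(u-310,v-187)<45)&(abs(P[...,2]-.028)<.003)
q=P[m];print('sleeve',q.min(0),q.max(0))
uv=np.argwhere((np.hypot(u-310,v-187)<28)&(abs(P[...,2]-h)<.003)); print('uv',uv.mean(0)[::-1],ray('w2',*uv.mean(0)[::-1],h))
to((c[0],c[1],.005));to((c[0],c[1],.085))
E
```

```text
(0.4854339063167572, 0.3174653649330139) 0.01508392859250307 0.0516421093668778 [0.48547384 0.3179621  0.05161445] 1209
sleeve [0.46878519 0.3096878  0.02508137] [0.50198593 0.33426333 0.03096793]
uv [310.34808013 189.85392321] [0.4855009  0.3179112  0.05164211]
clk 3.20 pos [0.4874 0.3117 0.17  ] yaw 80.74 tilt -1.0000 F [ 0.14 -0.46  0.47] w 1.006 units [ 0.135 -0.075  4.124] turn 0.000
clk 3.20 pos [0.4874 0.3117 0.17  ] yaw 80.74 tilt -1.0000 F [ 0.14 -0.46  0.47] w 1.006 units [ 0.134 -0.074  2.124] turn 0.000
```

```bash
python3 -m pendant '[[0.14,-0.07,1.2,0,0],[0.14,-0.07,2.4,0,0],[0.14,-0.07,3.3,0,0],[0.14,-0.07,3.9,0,0],[0.14,-0.07,4.12,0,0]]'; python3 - <<'E'
from h import *
to((.4855,.3178,.005))
E
```

```text
clock: 3.82
position: [0.4849, 0.3175, 0.0039]
ee_rot: [0.762, 0.648, -0.001, 0.0]
ft_force: [0.1, 0.7, 0.1]
grip_width: 1.001
clk 3.83 pos [0.4849 0.3175 0.0039] yaw 80.75 tilt -1.0000 F [0.09 0.65 0.15] w 1.001 units [ 0.011  0.013 -0.027] turn 0.000
```

```bash
python3 -m pendant '[[0,0,0,0,0.3],[0,0,0,0,0.5],[0,0,0,0,0.6],[0,0,0,0,0.7],[0,0,0,0,0.75]]' 40;  python3 -m pendant '[[0,0,0,0,0.75],[0,0,0,0,0.75],[0,0,0,0,0.75]]'
```

```text
clock: 4.45
position: [0.485, 0.3197, 0.0061]
ee_rot: [0.761, 0.649, 0.001, 0.0]
ft_force: [-1.4, -1.2, 6.3]
grip_width: 0.372
clock: 4.82
position: [0.485, 0.3197, 0.0061]
ee_rot: [0.761, 0.649, 0.001, 0.0]
ft_force: [-1.2, -1.4, 6.3]
grip_width: 0.375
```

```bash
python3 -m pendant '[[0,0,-0.2,0,0.75],[0,0,-0.8,0,0.75],[0,0,-1.8,0,0.75],[0,0,-3,0,0.75],[0,0,-3.6,0,0.75]]';python3 -m pendant '[[0,0,0,0,0.75],[0,0,0,0,0.75]]'; python3 - <<'E'
from h import *
to((.4855,.3178,.15)); snap('wrist','w3')
to((.607,.0105,.135))
P=pts('w3'); v,u=np.mgrid[:400,:640]
o=manip.get_obs();R=Rotation.from_quat(o['ee_rot']).as_matrix()
Q=(P-o['position'])@R
m=(abs(Q[...,0])<.03)&(abs(Q[...,1])<.02)&(Q[...,2]>-.07)&(Q[...,2]<-.03)
q=Q[m];print(len(q),np.median(q,0),q.min(0),q.max(0))
E
```

```text
clock: 5.45
position: [0.4848, 0.3202, 0.1521]
ee_rot: [0.761, 0.649, 0.002, 0.0]
ft_force: [-0.4, -0.5, -2.1]
grip_width: 0.373
clock: 5.7
position: [0.4838, 0.3189, 0.1478]
ee_rot: [0.761, 0.649, -0.001, 0.0]
ft_force: [0.0, -0.7, -2.4]
grip_width: 0.37
clk 5.70 pos [0.4838 0.3189 0.1478] yaw 80.90 tilt -1.0000 F [ 0.05 -0.73 -2.35] w 0.370 units [-0.02   0.046 -0.055] turn 0.000
clk 5.75 pos [0.4837 0.3188 0.1475] yaw 80.90 tilt -1.0000 F [ 0.84 -0.4  -2.26] w 0.375 units [-7.123  4.263  0.316] turn 0.000
9589 [ 0.0036978   0.00015225 -0.04578176] [-0.01528133 -0.01999999 -0.0699833 ] [ 0.01840358  0.01999892 -0.03000365]
```

View pics/w3.png

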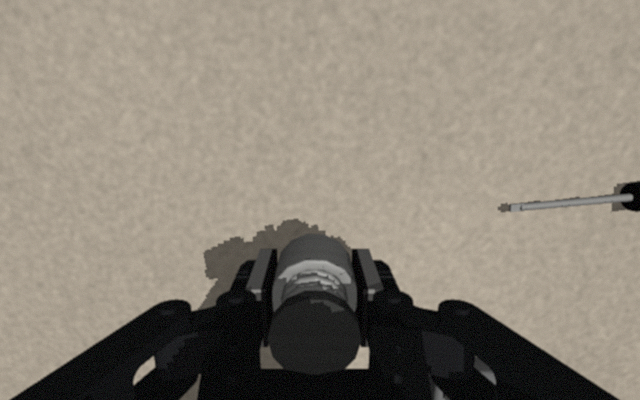

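```bash
python3 - <<'E'
from h import *
P=pts('w3'); v,u=np.mgrid[:400,:640]
o=manip.get_obs();R=Rotation.from_quat(o['ee_rot']).as_matrix()
Q=(P-o['position'])@R
print(Q[325:345:5,300:330:8].reshape(-1,3).round(4))
z0=np.median(Q[325:350,300:330,2])
m=(abs(u-314)<50)&(v>285)&(v<380)&(abs(Q[...,2]-z0)<.0025)
q=Q[m];c,r=cv2.minEnclosingCircle(q[:,:2].astype(np.float32));print(z0,c,r,q.mean(0),q.min(0),q.max(0))
E
```

```text
[[ 0.0036 -0.0038 -0.0467]
 [ 0.0038 -0.0014 -0.047 ]
 [ 0.0027  0.0011 -0.0454]
 [ 0.0033  0.0036 -0.0463]
 [ 0.0014 -0.0039 -0.0461]
 [ 0.0011 -0.0014 -0.0457]
 [ 0.0009  0.0011 -0.0454]
 [ 0.0008  0.0036 -0.0453]
 [-0.0007 -0.0039 -0.0457]
 [ 0.0001 -0.0014 -0.0468]
 [-0.0007  0.0011 -0.0456]
 [-0.0008  0.0036 -0.0455]
 [-0.0021 -0.0039 -0.0463]
 [-0.0021 -0.0014 -0.0462]
 [-0.0022  0.0011 -0.0461]
 [-0.002   0.0036 -0.0464]]
-0.04599585088802846 (-0.0017865976551547647, 0.0005645336350426078) 0.015320696868002415 [-0.00052055  0.00062399 -0.04589899] [-0.01528133 -0.01415366 -0.047908  ] [ 0.01324605  0.01538519 -0.043499  ]
```

```bash
python3 -m pendant '[[-1.3,0.8,0,0,0.75],[-2.6,1.6,0,0,0.75],[-3.9,2.4,0,0,0.75],[-5.2,3.2,0,0,0.75],[-6.4,3.9,0.1,0,0.75]]'; python3 - <<'E'
from h import *
to((.6066,.0124,.115),81.2)
E
```

```text
clock: 6.38
position: [0.598, 0.0395, 0.1437]
ee_rot: [0.761, 0.649, -0.001, -0.0]
ft_force: [0.7, 0.2, -1.6]
grip_width: 0.37
clk 6.38 pos [0.598  0.0395 0.1437] yaw 80.86 tilt -1.0000 F [ 0.7   0.21 -1.58] w 0.370 units [-0.635  0.322  0.717] turn -0.057
```

```bash
python3 -m pendant '[[-0.4,0.32,0.2,0,0.75],[-0.635,0.32,0.5,0,0.75],[-0.635,0.32,0.72,0,0.75],[-0.635,0.32,0.72,0,0.75],[-0.635,0.32,0.72,0,0.75]]'; python3 - <<'E'
from h import *
to((.6066,.0124,.115),81.2); snap('wrist','w4'); snap('scene','s4')
i=cv2.imread('pics/s4.png')[150:270,270:400]; cv2.imwrite('pics/s4c.png',cv2.resize(i,None,fx=4,fy=4,interpolation=cv2.INTER_CUBIC))
E
```

```text
clock: 7.0
position: [0.6064, 0.0163, 0.1165]
ee_rot: [0.76, 0.65, 0.0, 0.0]
ft_force: [0.4, -0.0, -1.5]
grip_width: 0.371
clk 7.00 pos [0.6064 0.0163 0.1165] yaw 81.01 tilt -1.0000 F [ 0.35 -0.01 -1.46] w 0.371 units [-0.096  0.02   0.037] turn -0.032
```

View pics/w4.png

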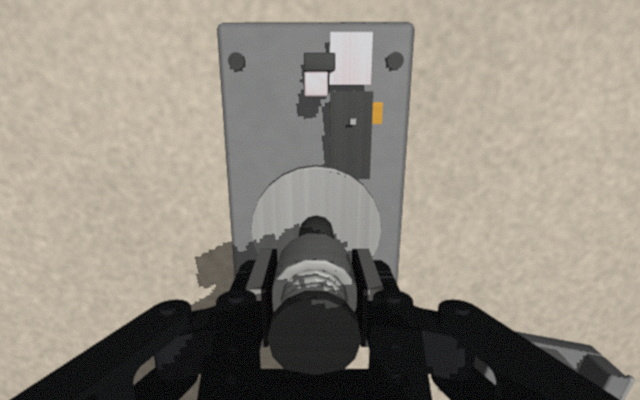

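View pics/s4c.png

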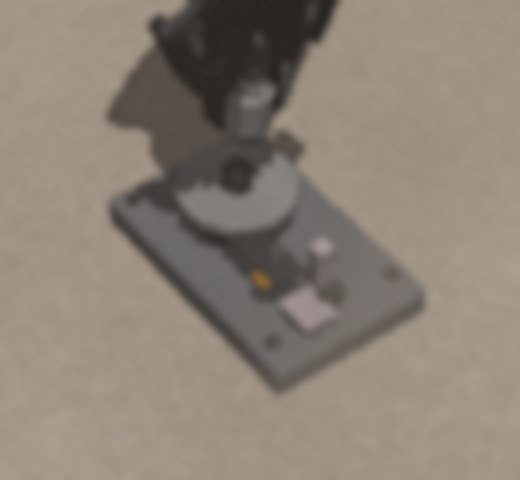

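```bash
python3 - <<'E'
from h import *
from scipy.optimize import least_squares
for f,uc,vt,vb in (('w4',316,162,232),('w1',319,118,168)):
    P=pts(f); p=load(f)['p'].astype(int); 
    e=[]
    for v in range(vt+8,vb):
        r=[u for u in range(uc-75,uc+75) if abs(P[v,u,2]-.0518)<.0012]
        if f=='w4' or 1:
            if len(r)>20: e+= [(ray(f,r[0]-.5,v,.052)),ray(f,r[-1]+.5,v,.052)]
    e=np.array(e)[:,:2]
    s=least_squares(lambda x:np.hypot(e[:,0]-x[0],e[:,1]-x[1])-x[2],[.607,.011,.04],loss='soft_l1',f_scale=.001); print(f,s.x,np.abs(s.fun).mean())
    s=least_squares(lambda x:np.hypot(e[:,0]-x[0],e[:,1]-x[1])-.04,[.607,.011],loss='soft_l1',f_scale=.001); print(f,s.x)
# base rectangle centre
P=pts('w1');v,u=np.mgrid[:400,:640]
m=(v<230)&(u>200)&(u<420)&(abs(P[...,2]-.024)<.004);q=P[m]
r=cv2.minAreaRect(q[:,:2].astype(np.float32)*1000);print(r)
p=load('w4');
E
```

```text
w4 [0.6070104  0.01000099 0.03945359] 0.00019541323304661114
w4 [0.60687689 0.00914175]
w1 [0.60697368 0.00985474 0.03955267] 0.0002167039915474562
w1 [0.60685074 0.00913143]
((611.5604858398438, 39.388694763183594), (184.47662353515625, 119.84952545166016), 81.1451416015625)
```

```bash
python3 - <<'E'
from h import *
to((.6066,.0111,.1),81.2)
E
```

```text
clk 7.10 pos [0.6066 0.0157 0.1167] yaw 80.97 tilt -1.0000 F [ 0.07  0.05 -1.58] w 0.375 units [-0.114  0.017  0.416] turn -0.039
```

```bash
python3 -m pendant '[[-0.12,0.02,0.2,0,0.75],[-0.12,0.02,0.42,0,0.75],[-0.12,0.02,0.42,0,0.75],[-0.12,0.02,0.42,0,0.75]]'; python3 - <<'E'
from h import *
to((.6066,.0111,.085),81.2)
E
```

```text
clock: 7.6
position: [0.6065, 0.0101, 0.0993]
ee_rot: [0.761, 0.649, 0.0, -0.0]
ft_force: [0.4, 0.4, -2.1]
grip_width: 0.372
clk 7.60 pos [0.6065 0.0101 0.0993] yaw 80.91 tilt -1.0000 F [ 0.44  0.39 -2.09] w 0.372 units [ 0.024 -0.002  0.357] turn -0.049
```

```bash
python3 -m pendant '[[0.02,0,0.2,0,0.75],[0.02,0,0.4,0,0.75],[0.02,0,0.5,0,0.75],[0.02,0,0.5,0,0.75]]'; python3 - <<'E'
from h import *
to((.6066,.0111,.06),81.2); snap('wrist','w5'); snap('scene','s5')
i=cv2.imread('pics/s5.png')[150:270,270:400]; cv2.imwrite('pics/s5c.png',cv2.resize(i,None,fx=4,fy=4,interpolation=cv2.INTER_CUBIC))
E
```

```text
clock: 8.1
position: [0.6064, 0.0107, 0.0788]
ee_rot: [0.761, 0.649, -0.0, -0.0]
ft_force: [-0.0, 1.0, -1.0]
grip_width: 0.37
clk 8.10 pos [0.6064 0.0107 0.0788] yaw 80.90 tilt -1.0000 F [-0.01  0.99 -1.05] w 0.370 units [0.01  0.005 0.47 ] turn -0.050
```

View pics/w5.png

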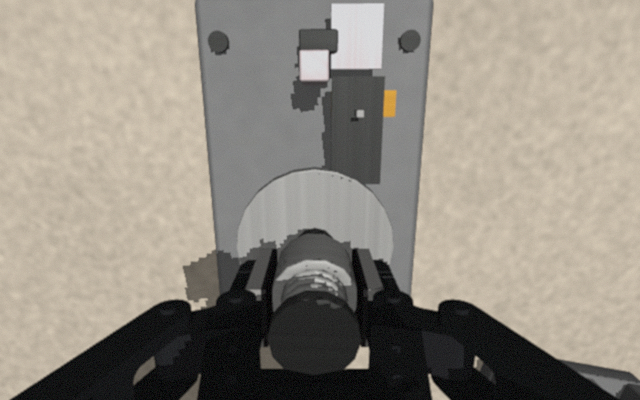

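```bash
for r in 1; do python3 -m pendant '[[0,0,0.08,0,0.75],[0,0,0.16,0,0.75],[0,0,0.24,0,0.75],[0,0,0.32,0,0.75],[0,0,0.32,0,0.75]]'; done; python3 - <<'E'
from h import *
to((.6066,.0111,.057),81.2)
E
```

```text
clock: 8.82
position: [0.6064, 0.0107, 0.0662]
ee_rot: [0.761, 0.649, -0.0, -0.0]
ft_force: [0.3, 0.0, -1.8]
grip_width: 0.373
clk 8.82 pos [0.6064 0.0107 0.0662] yaw 80.90 tilt -1.0000 F [ 0.27  0.   -1.82] w 0.373 units [0.01  0.003 0.229] turn -0.050
```

```bash
python3 -m pendant '[[0,0,0.06,0,0.75],[0,0,0.12,0,0.75],[0,0,0.18,0,0.75],[0,0,0.22,0,0.75],[0,0,0.22,0,0.75]]'; python3 - <<'E'
from h import *
to((.6066,.0111,.057),81.2);snap('wrist','w6')
P=pts('w6')
i=cv2.imread('pics/w6.png')
cv2.imwrite('pics/w6.png',i)
E
```

```text
clock: 9.45
position: [0.6066, 0.0108, 0.0576]
ee_rot: [0.761, 0.649, -0.0, -0.0]
ft_force: [-0.5, 0.2, -0.6]
grip_width: 0.371
clk 9.45 pos [0.6066 0.0108 0.0576] yaw 80.90 tilt -1.0000 F [-0.46  0.21 -0.61] w 0.371 units [ 0.008 -0.001  0.016] turn -0.050
```

View pics/w6.png

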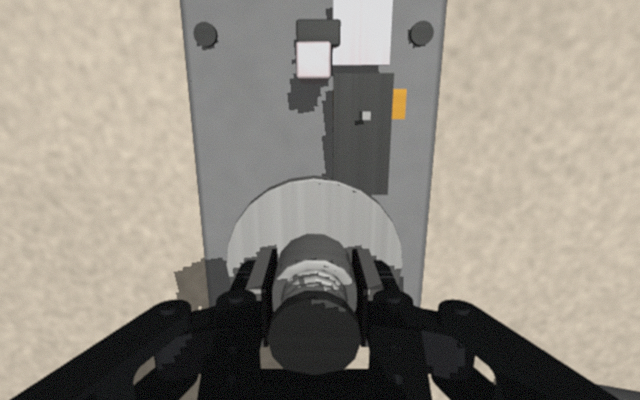

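```bash
cat >> h.py <<'E'
def gauge(f):
    P=pts(f); out={}
    for n,c in dict(tongue=(.6415,.1035),bladeL=(.634,.068),blade=(.6365,.078),base=(.597,.075)).items():
        m=np.hypot(P[...,0]-c[0],P[...,1]-c[1])<.006
        z=P[m][:,2]; z=z[(z>.015)&(z<.06)]; out[n]=(round(float(np.median(z))*1000,2),round(float(z.std())*1000,2),len(z))
    print(out,'blade-mark %.2f'%(out['blade'][0]-out['tongue'][0]))
E
python3 - <<'E'
from h import *
for f in ('w1','w4','w5','w6'): gauge(f)
E
```

```text
{'tongue': (38.11, 0.74, 175), 'bladeL': (49.33, 2.56, 168), 'blade': (49.22, 1.49, 173), 'base': (23.99, 0.76, 146)} blade-mark 11.11
{'tongue': (38.21, 0.67, 372), 'bladeL': (49.12, 2.56, 339), 'blade': (49.22, 1.79, 366), 'base': (23.88, 0.67, 283)} blade-mark 11.01
{'tongue': (38.2, 0.67, 550), 'bladeL': (49.21, 2.69, 514), 'blade': (49.22, 1.76, 565), 'base': (23.96, 0.7, 411)} blade-mark 11.02
{'tongue': (38.23, 0.68, 720), 'bladeL': (48.75, 2.77, 665), 'blade': (48.73, 1.79, 731), 'base': (24.0, 0.67, 511)} blade-mark 10.50
```

```bash
python3 -m pendant '[[0,0,0,0,0.5],[0,0,0,0,0.35],[0,0,0,0,0.2],[0,0,0,0,0.2],[0,0,0,0,0.2]]'; python3 - <<'E'
from h import *
to((.6066,.0111,.057),81.2);snap('wrist','w7');gauge('w7')
E
```

```text
clock: 10.12
position: [0.6066, 0.0108, 0.0577]
ee_rot: [0.761, 0.649, 0.0, 0.0]
ft_force: [-0.6, -0.9, 0.2]
grip_width: 0.802
clk 10.12 pos [0.6066 0.0108 0.0577] yaw 80.90 tilt -1.0000 F [-0.59 -0.86  0.24] w 0.802 units [ 0.008 -0.002  0.018] turn -0.050
{'tongue': (38.23, 0.73, 726), 'bladeL': (48.1, 2.9, 660), 'blade': (48.05, 1.86, 728), 'base': (23.88, 0.66, 509)} blade-mark 9.82
```

View pics/w7.png

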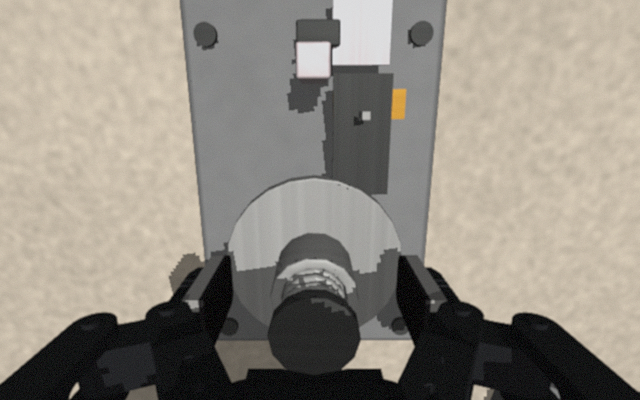

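```bash
python3 -m pendant '[[0,0,-0.3,0,0.2],[0,0,-0.9,0,0.2],[0,0,-1.6,0,0.2],[0,0,-2,0,0.2],[0,0,-2.1,0,0.2]]';python3 -m pendant '[[0,0,0,0,1],[0,0,0,0,1],[0,0,0,0,1],[0,0,0,0,1],[0,0,0,0,1]]'; python3 - <<'E'
from h import *
to((.6066,.0111,.11),81.2);snap('wrist','w8');gauge('w8')
P=pts('w8');m=(abs(P[...,2]-.1024)<.003)&(np.hypot(P[...,0]-.607,P[...,1]-.01)<.02)
q=P[m];c,r=cv2.minEnclosingCircle(q[:,:2].astype(np.float32));print(c,r,np.median(q[:,2]),q.mean(0),len(q))
E
```

```text
clock: 10.8
position: [0.6071, 0.0108, 0.1429]
ee_rot: [0.761, 0.649, 0.001, 0.001]
ft_force: [-0.0, -0.3, -0.5]
grip_width: 0.798
clock: 11.42
position: [0.6066, 0.0108, 0.1416]
ee_rot: [0.761, 0.649, -0.0, -0.0]
ft_force: [-0.5, 0.4, -0.3]
grip_width: 0.0
clk 11.43 pos [0.6066 0.0108 0.1416] yaw 80.90 tilt -1.0000 F [-0.52  0.42 -0.33] w 0.000 units [ 0.007 -0.001  0.789] turn -0.049
{'tongue': (38.31, 0.68, 297), 'bladeL': (47.96, 2.74, 278), 'blade': (47.95, 1.39, 293), 'base': (23.97, 0.7, 236)} blade-mark 9.64
(0.6067570447921753, 0.008793692104518414) 0.014971327036619186 0.10248429415401827 [0.60727457 0.0120246  0.10243645] 1746
```

View pics/w8.png

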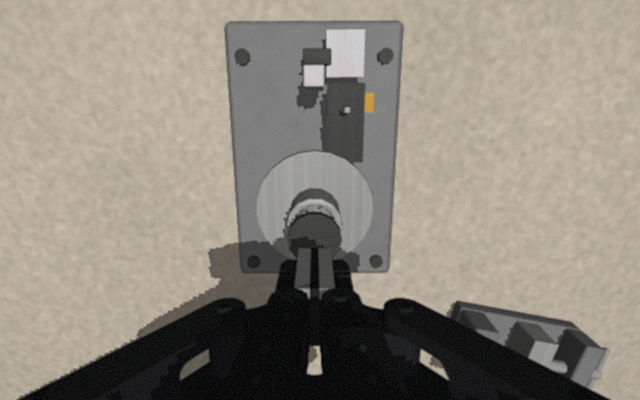

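```bash
python3 -m pendant '[[-0.03,0,0.2,0,1],[-0.03,0,0.5,0,1],[-0.03,0,0.75,0,1],[-0.03,0,0.85,0,1],[-0.03,0,0.9,0,1]]';python3 -m pendant '[[0,0,0.05,0,1],[0,0,0.1,0,1],[0,0,0.15,0,1],[0,0,0.2,0,1],[0,0,0.2,0,1]]'; python3 - <<'E'
from h import *
to((.6066,.0096,.083),81.2);snap('wrist','w9');gauge('w9');to((.6066,.0096,.083),81.2)
E
```

```text
clock: 12.1
position: [0.6064, 0.0097, 0.1054]
ee_rot: [0.761, 0.649, -0.0, -0.0]
ft_force: [-0.3, 0.7, 0.3]
grip_width: -0.001
clock: 12.72
position: [0.6066, 0.0096, 0.0979]
ee_rot: [0.761, 0.649, 0.0, 0.0]
ft_force: [-0.1, -0.5, 4.1]
grip_width: 0.001
clk 12.72 pos [0.6066 0.0096 0.0979] yaw 80.90 tilt -1.0000 F [-0.05 -0.46  4.07] w 0.001 units [-0.001 -0.001  0.372] turn -0.050
{'tongue': (38.13, 0.73, 452), 'bladeL': (45.44, 3.46, 401), 'blade': (45.47, 1.86, 436), 'base': (24.05, 0.71, 340)} blade-mark 7.34
clk 12.78 pos [0.6066 0.0096 0.0979] yaw 80.90 tilt -1.0000 F [0.08 0.59 2.87] w 0.001 units [-0.001 -0.     0.373] turn -0.050
```

View pics/w9.png

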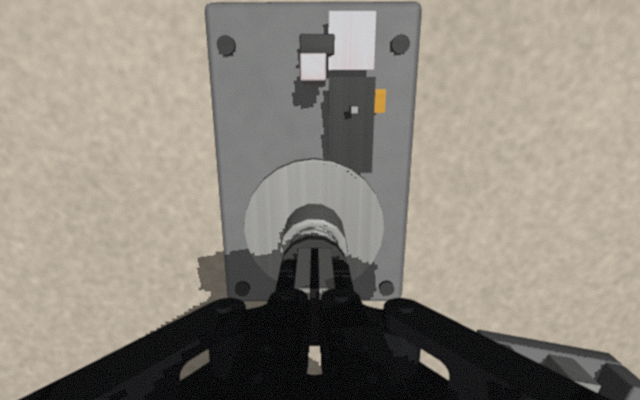

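```bash
python3 -m pendant '[[0,0,0.06,0,1],[0,0,0.12,0,1],[0,0,0.18,0,1],[0,0,0.24,0,1],[0,0,0.24,0,1]]'; python3 - <<'E'
from h import *
snap('wrist','w10');gauge('w10');to((.6066,.0096,.083),81.2);
snap('wrist','w11');gauge('w11');to((.6066,.0096,.083),81.2)
E
```

```text
clock: 13.4
position: [0.6068, 0.0096, 0.0886]
ee_rot: [0.761, 0.649, 0.0, 0.0]
ft_force: [-1.7, -0.2, 8.2]
grip_width: 0.001
{'tongue': (38.2, 0.71, 501), 'bladeL': (40.85, 4.74, 427), 'blade': (40.83, 2.64, 465), 'base': (23.92, 0.72, 371)} blade-mark 2.63
clk 13.45 pos [0.6068 0.0097 0.0887] yaw 80.90 tilt -1.0000 F [-1.59 -0.24  8.13] w -0.001 units [-0.003 -0.005  0.141] turn -0.049
{'tongue': (38.21, 0.65, 499), 'bladeL': (40.93, 5.03, 441), 'blade': (40.79, 3.43, 473), 'base': (23.77, 0.67, 368)} blade-mark 2.58
clk 13.50 pos [0.6068 0.0096 0.0887] yaw 80.90 tilt -1.0000 F [-1.62  0.33  8.34] w -0.001 units [-0.002 -0.005  0.142] turn -0.051
```

```bash
python3 - <<'E'
s=open('h.py').read().replace("z=z[(z>.015)&(z<.06)];","z=z[(z>.015)&(z<.06)]; z=z[abs(z-np.median(z))<.002];").replace("float(np.median(z))","float(np.mean(z))")
open('h.py','w').write(s)
E
python3 -m pendant '[[0,0,0.03,0,1],[0,0,0.06,0,1],[0,0,0.1,0,1],[0,0,0.1,0,1],[0,0,0.1,0,1]]'; python3 - <<'E'
from h import *
for f in('w5','w7','w9','w10','w11'): gauge(f)
snap('wrist','w12');gauge('w12');to((.6066,.0096,.083),81.2);
snap('wrist','w13');gauge('w13')
E
```

```text
clock: 14.12
position: [0.6069, 0.0096, 0.085]
ee_rot: [0.761, 0.649, 0.0, 0.0]
ft_force: [-2.7, 0.4, 9.9]
grip_width: -0.0
{'tongue': (38.22, 0.66, 549), 'bladeL': (49.13, 0.61, 467), 'blade': (49.21, 0.66, 541), 'base': (23.94, 0.69, 410)} blade-mark 10.99
{'tongue': (38.18, 0.71, 723), 'bladeL': (48.02, 0.67, 603), 'blade': (48.0, 0.66, 704), 'base': (23.88, 0.65, 508)} blade-mark 9.82
{'tongue': (38.17, 0.71, 449), 'bladeL': (45.37, 0.7, 367), 'blade': (45.44, 0.69, 426), 'base': (23.99, 0.7, 339)} blade-mark 7.27
{'tongue': (38.2, 0.7, 499), 'bladeL': (40.79, 0.61, 380), 'blade': (40.79, 0.68, 444), 'base': (23.9, 0.69, 367)} blade-mark 2.59
{'tongue': (38.21, 0.63, 496), 'bladeL': (40.8, 0.61, 390), 'blade': (40.74, 0.66, 446), 'base': (23.83, 0.65, 366)} blade-mark 2.53
{'tongue': (38.16, 0.67, 518), 'bladeL': (39.02, 0.67, 392), 'blade': (38.98, 0.67, 449), 'base': (23.91, 0.62, 380)} blade-mark 0.82
clk 14.18 pos [0.6069 0.0097 0.085 ] yaw 80.90 tilt -1.0000 F [-2.59 -0.62 11.27] w -0.002 units [-0.003 -0.008  0.05 ] turn -0.050
{'tongue': (38.14, 0.67, 528), 'bladeL': (39.04, 0.64, 392), 'blade': (39.07, 0.65, 454), 'base': (23.93, 0.67, 386)} blade-mark 0.93
```

```bash
python3 -m pendant '[[0,0,0.02,0,1],[0,0,0.04,0,1],[0,0,0.04,0,1],[0,0,0.04,0,1]]'; python3 - <<'E'
from h import *
for i in range(4):
    snap('wrist','x%d'%i);gauge('x%d'%i)
to((.6066,.0096,.083),81.2);
E
```

```text
clock: 14.72
position: [0.607, 0.0097, 0.0835]
ee_rot: [0.761, 0.649, 0.0, 0.001]
ft_force: [-1.0, -0.7, 11.8]
grip_width: 0.0
{'tongue': (38.13, 0.66, 532), 'bladeL': (38.36, 0.62, 396), 'blade': (38.33, 0.64, 453), 'base': (23.93, 0.68, 386)} blade-mark 0.20
{'tongue': (38.19, 0.68, 528), 'bladeL': (38.32, 0.62, 396), 'blade': (38.33, 0.64, 456), 'base': (23.97, 0.63, 388)} blade-mark 0.14
{'tongue': (38.15, 0.67, 522), 'bladeL': (38.31, 0.64, 395), 'blade': (38.32, 0.66, 455), 'base': (23.92, 0.69, 388)} blade-mark 0.17
{'tongue': (38.19, 0.66, 531), 'bladeL': (38.36, 0.65, 399), 'blade': (38.39, 0.69, 447), 'base': (23.96, 0.65, 387)} blade-mark 0.20
clk 14.93 pos [0.607  0.0097 0.0835] yaw 80.90 tilt -1.0000 F [-2.85 -0.48 11.37] w 0.002 units [-0.003 -0.009  0.013] turn -0.051
```

```bash
python3 -m pendant '[[0,0,0.004,0,1],[0,0,0.008,0,1],[0,0,0.008,0,1],[0,0,0.008,0,1],[0,0,0.008,0,1]]'; python3 - <<'E'
from h import *
for i in range(4):
    snap('wrist','y%d'%i);gauge('y%d'%i)
to((.6066,.0096,.083),81.2);
E
```

```text
clock: 15.55
position: [0.607, 0.0097, 0.0832]
ee_rot: [0.761, 0.649, 0.0, 0.001]
ft_force: [-3.1, -0.8, 12.2]
grip_width: 0.001
{'tongue': (38.21, 0.65, 530), 'bladeL': (38.34, 0.66, 393), 'blade': (38.25, 0.69, 452), 'base': (23.89, 0.7, 388)} blade-mark 0.04
{'tongue': (38.15, 0.67, 526), 'bladeL': (38.23, 0.66, 395), 'blade': (38.22, 0.65, 454), 'base': (23.9, 0.63, 388)} blade-mark 0.07
{'tongue': (38.21, 0.67, 522), 'bladeL': (38.24, 0.64, 395), 'blade': (38.26, 0.67, 454), 'base': (23.91, 0.69, 388)} blade-mark 0.05
{'tongue': (38.17, 0.72, 532), 'bladeL': (38.28, 0.66, 399), 'blade': (38.23, 0.64, 459), 'base': (23.93, 0.64, 392)} blade-mark 0.06
clk 15.75 pos [0.607  0.0097 0.0832] yaw 80.90 tilt -1.0000 F [-2.2   0.25 11.64] w 0.001 units [-0.003 -0.009  0.006] turn -0.050
```

```bash
for i in 1 2; do python3 -m pendant '[[0,0,0,0,1],[0,0,0,0,1],[0,0,0,0,1],[0,0,0,0,1],[0,0,0,0,1]]'; done; python3 - <<'E'
from h import *
for i in range(2):
    snap('wrist','z%d'%i);gauge('z%d'%i)
to((.6066,.0096,.083),81.2);
E
```

```text
clock: 16.38
position: [0.607, 0.0097, 0.0832]
ee_rot: [0.761, 0.649, 0.0, 0.001]
ft_force: [-2.0, -0.2, 11.3]
grip_width: -0.001
clock: 17.0
position: [0.607, 0.0097, 0.0832]
ee_rot: [0.761, 0.649, 0.0, 0.001]
ft_force: [-2.4, -0.2, 12.6]
grip_width: 0.004
{'tongue': (38.17, 0.7, 529), 'bladeL': (38.28, 0.67, 395), 'blade': (38.24, 0.65, 454), 'base': (23.95, 0.64, 385)} blade-mark 0.07
{'tongue': (38.17, 0.66, 530), 'bladeL': (38.26, 0.66, 395), 'blade': (38.27, 0.65, 457), 'base': (23.91, 0.65, 387)} blade-mark 0.10
clk 17.10 pos [0.607  0.0097 0.0832] yaw 80.90 tilt -1.0000 F [-1.35  0.28 11.98] w 0.005 units [-0.004 -0.009  0.005] turn -0.051
```

View pics/y3.png

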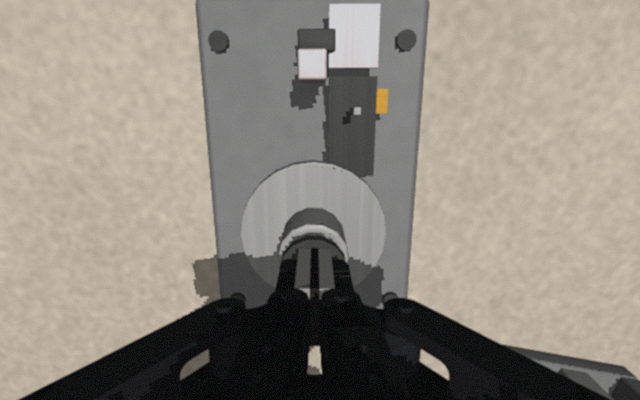

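```bash
python3 -m pendant '[[0,0,-0.1,0,1],[0,0,-0.2,0,1],[0,0,-0.3,0,1],[0,0,-0.4,0,1],[0,0,-0.5,0,1]]'; python3 -m pendant '[[0,0,-0.15,0,1],[0,0,-0.5,0,1],[0,0,-1,0,1],[0,0,-1.5,0,1],[0,0,-1.5,0,1]]'; python3 - <<'E'
from h import *
snap('wrist','e1');gauge('e1');snap('scene','e2');to((.6066,.0096,.083))
for f in('w5','y3','e1'):
    P=pts(f);p=load(f)['p'].astype(int)
    m=(p[...,0]-p[...,2]>60)&(np.hypot(P[...,0]-.65,P[...,1]-.075)<.02)
    print(f,'brass',m.sum(),np.median(P[m][:,2]),P[m].mean(0))
P=pts('e1');m=(abs(P[...,2]-.1024)<.003)&(np.hypot(P[...,0]-.607,P[...,1]-.01)<.02)
q=P[m];c,r=cv2.minEnclosingCircle(q[:,:2].astype(np.float32));print('cap',c,r,np.median(q[:,2]))
i=cv2.imread('pics/e2.png')[150:270,270:400]; cv2.imwrite('pics/e2c.png',cv2.resize(i,None,fx=4,fy=4,interpolation=cv2.INTER_CUBIC))
E
```

```text
clock: 17.73
position: [0.6063, 0.0096, 0.1021]
ee_rot: [0.761, 0.649, -0.0, -0.0]
ft_force: [-0.7, -0.5, 0.1]
grip_width: -0.001
clock: 18.35
position: [0.6076, 0.0098, 0.1648]
ee_rot: [0.761, 0.649, 0.001, 0.001]
ft_force: [1.1, -0.4, -1.0]
grip_width: 0.002
{'tongue': (38.2, 0.74, 244), 'bladeL': (47.83, 0.67, 215), 'blade': (47.79, 0.67, 239), 'base': (23.91, 0.73, 195)} blade-mark 9.59
clk 18.45 pos [0.6064 0.0095 0.1623] yaw 80.90 tilt -1.0000 F [-0.04  0.43  0.41] w -0.001 units [0.003 0.003 1.984] turn 0.000
w5 brass 337 0.046716140842125026 [0.65235812 0.07296365 0.04606182]
y3 brass 288 0.035785400129657474 [0.65222417 0.07293443 0.03552218]
e1 brass 116 0.035805334255485655 [0.65238978 0.0728546  0.03660731]
cap (0.6067519187927246, 0.008719335310161114) 0.015165520831942558 0.10241146349655006
```

View pics/e1.png

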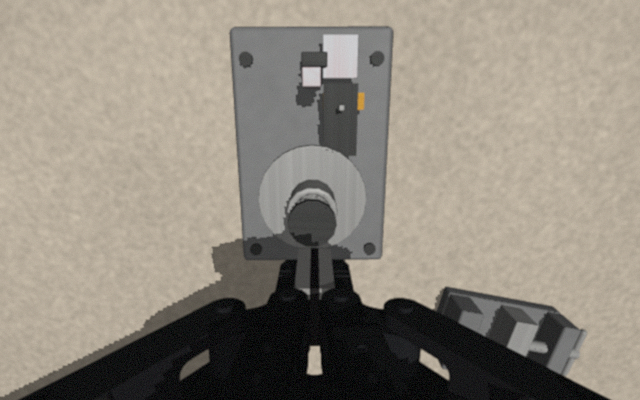

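View pics/e2c.png

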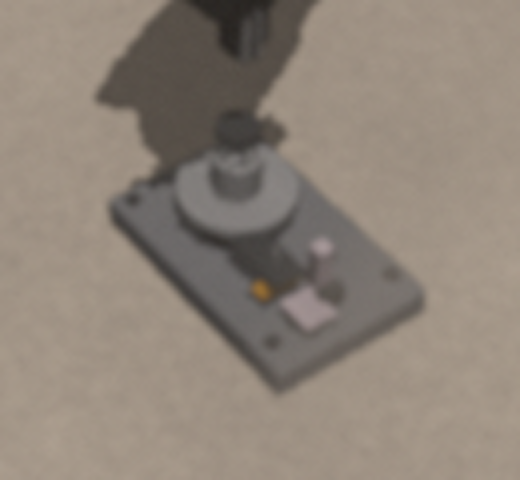

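```bash
python3 -c "
from workcell import hand_in; print(hand_in())"
```

```text
the job is handed in; nothing more can be done
None
```

The spring unit is standing upright on the tester plate with its sleeve fully down over the pin, and the brass drag pointer is left showing the mark. I handed the job in at about 18.5 s.

- **Pressing:** I pushed the cap straight down with the shut fingers, in small steps. I held it for more than 1.5 s with the blade measured 0.04–0.10 mm above the mark. No wrist depth reading showed it below the mark, and the push read about 12 N.
- **After letting up:** The cap top is back at 102.4 mm, as before the press. The blade has risen to about 9.6 mm above the mark. The brass tab stayed 10.9 mm lower than it started, against the 11.0 mm the mark called for.
- **Disagreements:** The top camera placed the unit about 3 mm off in y from the wrist camera, so I used the wrist view. The arm settled 1–4 mm off some commands, which I corrected before lowering the sleeve. I saw a 6 N upward push while gripping and a 1–3 N sideways force while pressing; neither had any visible effect. No check failed.

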